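# Close the square reagent jar and return it to the narrow ledge

### The arm

A 6-joint arm with a two-finger parallel gripper is mounted at the origin on the work surface. World frame = base frame: x ahead of the robot, y to its left, z up, the work surface at z = 0. Lengths are in mm, angles in rad, forces in N, time in s.
With the tool pointing down it reaches from about 400 to 925 mm from the base axis. Payload 12.5 kg.
Tool frame: the origin (TCP) lies midway between the tips of the shut fingers; the grasp point (between the pads) lies 19 mm behind it; z points along the fingers, y is the line along which they close (so a half turn about z gives the same grasp; the last joint's range is limited). The gripper opens to 95 mm and grips with 3 to 60 N. Pads are 20 mm wide; open, the fingers measure 119 mm over their backs; the gripper's body (75 mm by 180 mm) begins 59 mm behind the grasp point.
Start: joints at [-1.389, 0.491, 1.559, -0, 1.092, -0.106], TCP at [177.425, -599.306, 214.661] pointing down, gripper open.
Joint ranges: [-3.1, 3.1], [-0.84, 2.19], [0.05, 2.79], [-1.13, 4.28], [0.06, 2.93], [-2.69, 2.69]. Speed limits (rad/s): [2.22, 2.22, 2.79, 3.14, 3.14, 3.14].

### API

Orientations are given as [roll, pitch, yaw] about the fixed x, y, z axes, in that order (R = Rz(yaw) Ry(pitch) Rx(roll)).
In Python, from cell import state, read_camera, camera_info, env gives the robot as it stands.
- The arm moves only by the tool move_arm, never from a script. Its argument "commands" is a list of rows, each a list of 3 entries, a list of its own where there are three numbers: the shift along the world's x, y, z in cm, then the turn, a rotation vector about the world's x, y, z in degrees, then the opening, from 0 (shut) to 1 (fully open). A call has 1 to 10 rows; each row shifts and turns the commanded pose from where the row before left it; what a row does not reach is not made up. A row lasts 1/10 s, in which the tool goes at most 50 mm and 8.59 degrees, less where a joint would pass 70% of its speed; a pose out of reach is approached as far as the arm can. A call with a gripper value outside its range is refused whole. The fingers move at their own pace and stop on an object; the grip force is fixed at half the most. Time passes only in rows, so rows that do not move let the fingers close. It gives the time, the measured TCP pose, the force, the opening and the grip force at its end, in the units of the state.
- state(): the state, without advancing time (a new reading comes with each control period).
- read_camera(name): name is "scene" or "top" or "wrist"; returns the picture (480x640x3 uint8, blue, green, red); there is no depth.
- camera_info(name): a dict with "K" (3x3 intrinsics, pixels), "cam_to_world" (4x4, takes a point from camera to world coordinates). Camera axes: x right, y down, z forward; pixel columns grow to the right and rows downward; lengths in mm; the calibration is good to about 2 mm. A picture is of the moment at which its call begins: read the wrist's pose just before it. camera_info takes no time and is no camera call; for the wrist camera it gives the pose at the moment of the call.
- env.job_done(): hands the job in; it is judged then, once.
The state is a dict: "t": time; "joints": joint angles; "qvel": joint speeds; "tau": joint torques, N m; "eef_pos": TCP position; "tcp_rot": TCP orientation; "ft_force": force on the tool from outside, world axes, zero at the start; "moment": the same for the moment, N m; "opening": opening from 0.0 (shut) to 1.0 (fully open); "grip_force": force on a finger pad.
Only numpy, scipy, OpenCV 4.12 (cv2) and the standard library are available. Lean on these libraries where they do the work, as an engineer would, in place of code of your own. Each camera call takes 0.05 s, during which the arm holds its last target. There are 200 camera calls.

### The job

The square amber jar standing in its grey holder has a loose screw cap: with the jar still in the holder, turn the cap clockwise until it stops. Then put the jar gently back on the narrow raised ledge, upright and centred on the empty black rubber pad with its sides square to the ledge, and let go. Do not knock over or shift the other glassware.

Things in the scene. Friction and masses are not known exactly. Their poses are not given: they have to be found in the camera images.
- jar: The only square jar: amber glass, 56 x 56 mm with flat upright sides to 80 mm, a 44 mm square shoulder to 89 mm, a 38 mm round neck, and the cap from 94 to 120 mm above its underside. 0.3 to 0.5 kg, low centre of mass. Starts upright in the holder. Origin: centre of its underside; z up, x and y square to its sides; blank paper label on the -x side.
- cap (a joint): Turn of the jar's captive black cap, rad: 0 = fully home at a hard stop; grows as it is unscrewed (anticlockwise from above), up to 1.6. Starts at 0.8 to 1.3. Turns in place, without rising, against about 0.08 Nm of friction and stays where it is left. It cannot come off: the jar can be lifted by it.
- cap_grip (a point): Centre of the cap, on its turning axis at half its height (107 mm above the jar's underside). The cap is round, 48 mm across, 26 mm high, with a white radial rib on top that points to the labelled side of the jar when home. The point turns with the cap.
- holder: Grey plastic jar holder, fixed to the table: base 110 x 110 x 6 mm with a square raised rim, 80 x 80 mm outside, 60 mm inside, top at 24 mm. The jar stands in it on the 6 mm base, with 2 mm play all round, and so cannot turn. Origin: centre of its underside.
- ledge: Narrow wooden ledge, fixed: a board 44 mm deep (its x), 380 mm long (its y), 14 mm thick, top at 70 mm, on two dark steel posts. The jar is 12 mm wider than the board is deep. Origin: on the table under the board's centre. Three places 120 mm apart along y: two hold the tall and the short bottle, one is empty; which is which varies.
- pad: Black rubber pad fixed on the ledge at the empty place: 44 mm (x, across the ledge) by 64 mm (y, along it), 2 mm thick, so the jar's underside ends at 72 mm above the table. Origin: centre of its underside; axes parallel to the ledge's.
- tall_bottle: Bystander on the ledge: round clear bottle with white cap, 50 mm across, 110 mm high. Origin: centre of its underside.
- short_bottle: Bystander on the ledge: round amber jar with black cap, 52 mm across, 90 mm high. Origin: centre of its underside.
- round_jar: Bystander on the table: round amber jar with black cap, 60 mm across, 105 mm high. Origin: centre of its underside.
- beaker: Bystander on the table: open glass beaker, 70 mm across, 90 mm high. Origin: centre of its underside.
- dish: Bystander on the table: shallow glass dish, 90 mm across, 18 mm high. Origin: centre of its underside.
- flask: Bystander on the table: conical glass flask, 80 mm across, 122 mm high. Origin: centre of its underside.
Mind the look-alikes: they are no part of the job. Leave any yellow look-alike of the holder alone.

How it is judged (in metres and radians):
On the way, in this order (a step that is already met when the one before it is completed fails the run):
1. the cap is screwed home while the jar stands in its holder (value of joint cap below 0.1 rad and horizontal distance between jar and holder below 0.01 m and z of jar in the frame of holder below 0.015 m), for 0.1 s.
2. the jar is lifted clear of the holder (z of jar in the frame of holder above 0.03 m), for 0.1 s.
At the end, for the whole second after the job is handed in: The jar stands released, at rest and upright (3.5 degrees) on the rubber pad, centred within 12 mm across the ledge and 15 mm along it, its sides within 10 degrees of square to the ledge (any of the four ways round), its cap home (within 0.15 rad of the stop) (value of joint cap below 0.15 rad and x of jar in the frame of pad between -0.012 and 0.012 m and y of jar in the frame of pad between -0.015 and 0.015 m and z of jar in the frame of pad between -0.001 and 0.006 m and angle between jar's own z axis and vertical below 0.06 rad and (angle between the x axis of jar and the x axis of pad, either way round below 0.17 rad or angle between the x axis of jar and the y axis of pad, either way round below 0.17 rad) and linear speed of jar below 0.02 m/s); the robot touches nothing.
It fails at once if a bystander (listed glassware) is shifted by more than 25 mm or tipped (distance of any of tall_bottle, short_bottle, round_jar, beaker, dish, flask from where it was at the start of the episode above 0.025 m or angle between any of tall_bottle, short_bottle, round_jar, beaker, dish, flask's own z axis and vertical above 0.3 rad).
It fails at once if the jar is rammed onto the pad or ledge (over 60 N) (contact force between jar and pad above 60 N or contact force between jar and ledge above 60 N).
It fails at once if the jar is dropped onto the pad (over 0.35 m/s within 18 mm above it) (horizontal distance between jar and pad below 0.04 m and z of jar in the frame of pad below 0.02 m and linear speed of jar above 0.35 m/s).
It also fails if it takes over 48 s, if anything falls off the work surface, if the arm or the gripper's body presses on something with over 40 N, if the wrist force passes 120 N, or if a joint passes its speed limit or range.

## Working session

There is one attempt and no reset: what is moved stays moved. The work goes in short steps, Python scripts to look and compute and a tool call to move; the robot and the scene stay as the last step left them, time stands still between calls to the robot, and variables do not carry over. Pictures are saved under pics/ and viewed, at most 10 in all, crops included, and the job is handed in when it is done.

Besides the shell and the picture viewer there is one more tool, called as a command line: name --argument value ..., lists and objects as JSON in quotes. move_arm: Moves the arm, as the interface text tells. Its arguments: {"type":"object","properties":{"commands":{"type":"array"}},"required":["commands"]}

```bash
mkdir -p pics; ls
python3 - <<'E'
from cell import *
import cv2
for n in("top","scene"):
    cv2.imwrite(f"pics/{n}0.png",read_camera(n)); i=camera_info(n); print(n,i["K"],i["cam_to_world"])
print(state())
E
```

```text
pics
top [[546.85859638   0.         319.23428584]
 [  0.         546.85859638 236.15190213]
 [  0.           0.           1.        ]] [[ 2.25470631e-02 -9.96714036e-01  7.77994836e-02  4.91883891e+02]
 [-9.99605877e-01 -2.11736964e-02  1.84327240e-02 -1.09592174e+01]
 [-1.67248521e-02 -7.81844248e-02 -9.96798613e-01  1.19063129e+03]
 [ 0.00000000e+00  0.00000000e+00  0.00000000e+00  1.00000000e+00]]
scene [[536.56848945   0.         326.62035983]
 [  0.         536.56848945 233.77769   ]
 [  0.           0.           1.        ]] [[-3.86065951e-01  5.71535873e-01 -7.24085511e-01  1.43946881e+03]
 [ 9.22379088e-01  2.50262403e-01 -2.94254222e-01  3.25975923e+02]
 [ 1.30345359e-02 -7.81482870e-01 -6.23790530e-01  8.28518607e+02]
 [ 0.00000000e+00  0.00000000e+00  0.00000000e+00  1.00000000e+00]]
{'t': 0.1, 'joints': array([-1.38860522e+00,  4.91487923e-01,  1.55942009e+00, -3.67666626e-05,
        1.09170133e+00, -1.05594124e-01]), 'qvel': array([ 0.00019427, -0.00095563, -0.00257291,  0.00080247,  0.0005737 ,
       -0.00058306]), 'tau': array([ 1.92549385e-03, -6.13623977e+01, -2.58603537e+01,  6.93952991e-02,
        4.70707600e-02, -6.21752633e-05]), 'eef_pos': array([ 177.36776137, -599.06239779,  214.11636643]), 'tcp_rot': array([-3.14057819e+00, -7.47282283e-05,  2.87802155e-01]), 'ft_force': array([-1.28146395, -0.3326572 ,  0.03750514]), 'moment': array([-0.00160351, -0.01709694,  0.01287729]), 'grip_force': 0.0, 'opening': 0.9970933800577899}
```

View pics/top0.png

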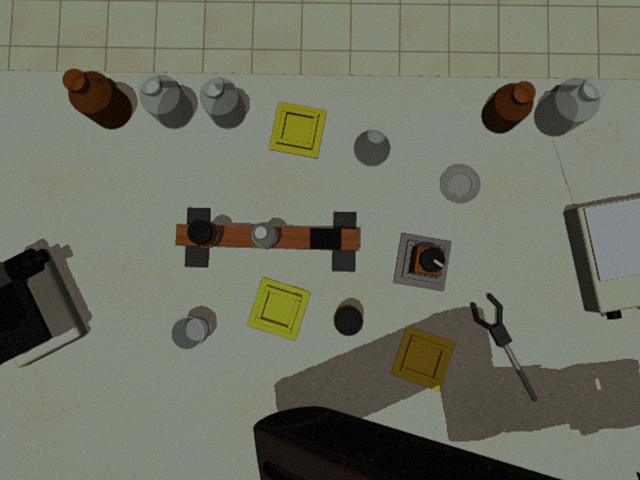

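View pics/scene0.png

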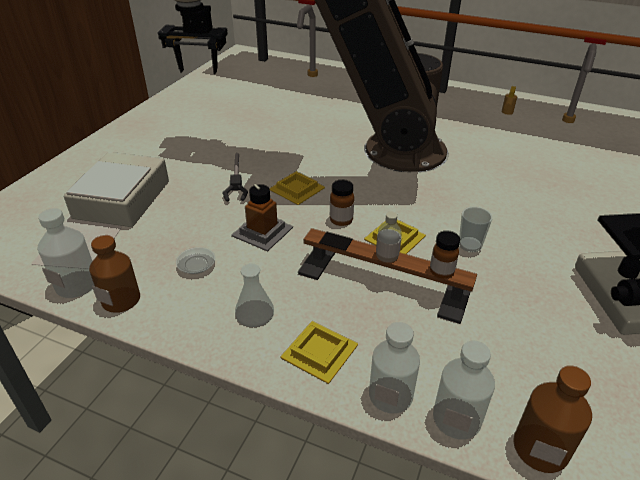

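The top view shows the jar's cap near (431,259), the empty pad near (326,239) and the ledge from (176,235) to (360,239). The scene view shows the cap near (260,190) and the pad near (336,243). I'll take enlarged crops next.

```bash
cat > h.py <<'E'
import numpy as np, cv2
from cell import *
def ray(n,uv,info=None):
    i=info or camera_info(n); T=np.array(i["cam_to_world"]); d=T[:3,:3]@np.linalg.inv(i["K"])@[*uv,1]
    return T[:3,3],d/np.linalg.norm(d)
def at(n,uv,z,info=None):
    o,d=ray(n,uv,info); return o+d*(z-o[2])/d[2]
def tri(*rs):
    A=0;b=0
    for o,d in rs:
        P=np.eye(3)-np.outer(d,d);A=A+P;b=b+P@o
    p=np.linalg.solve(A,b); return p,[np.linalg.norm((np.eye(3)-np.outer(d,d))@(p-o)) for o,d in rs]
E
python3 - <<'E'
from h import *
t=cv2.imread("pics/top0.png");s=cv2.imread("pics/scene0.png")
a=cv2.resize(t[195:305,300:460],None,fx=5,fy=5,interpolation=cv2.INTER_CUBIC)
b=cv2.resize(s[170:280,220:380],None,fx=5,fy=5,interpolation=cv2.INTER_CUBIC)
cv2.imwrite("pics/ta.png",a);cv2.imwrite("pics/sb.png",b)
E
```

```text
(no output)
```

View pics/ta.png

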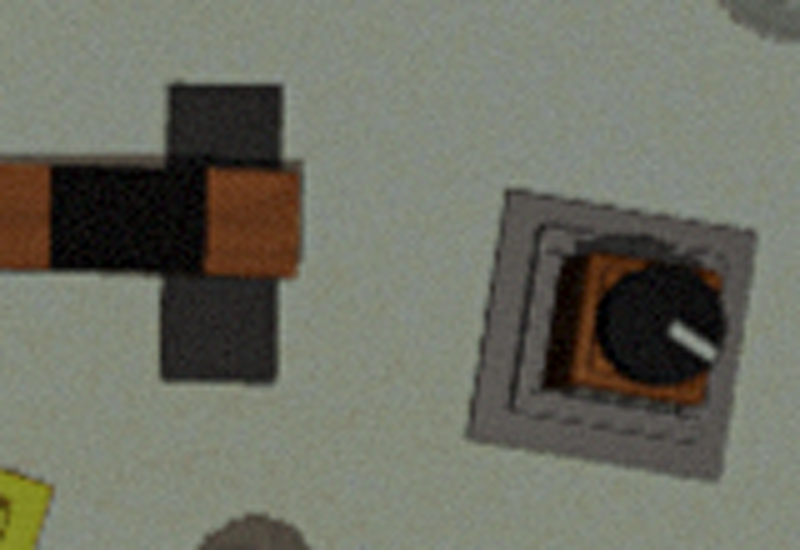

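View pics/sb.png

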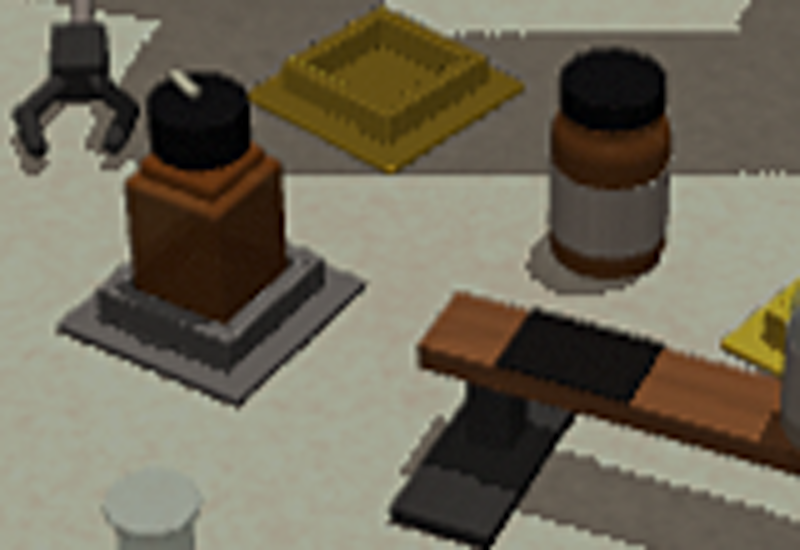

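The top crop shows the holder base corners at (508,188), (757,232), (718,480) and (467,437). The cap top is at (660,325), with its rib pointing to (714,355), and the pad spans (50..207, 167..273). In the scene crop the cap top is at (199,92), and the pad corners are (530,310), (663,345), (633,400) and (498,362).

Run:
```python
from h import *
np.set_printoptions(precision=1,suppress=True)
T=lambda x,y:(300+(x+.5)/5-.5,195+(y+.5)/5-.5)
S=lambda x,y:(220+(x+.5)/5-.5,170+(y+.5)/5-.5)
print("cap",tri(ray("top",T(660,325)),ray("scene",S(199,92))))
tp=[(50,167),(208,167),(206,274),(50,270)]; sp=[(663,345),(530,310),(498,362),(633,400)]
# top-left is +x+y
for a,b in [(0,3),(1,2),(2,1),(3,0)]: pass
P=np.array([at("top",T(*p),72) for p in tp]);Q=np.array([at("scene",S(*p),72) for p in sp])
print("pad top",P,P.mean(0));print("pad scene",Q,Q.mean(0))
print("padtri",tri(ray("top",T(*np.mean(tp,0))),ray("scene",S(*np.mean(sp,0)))))
H=np.array([at("top",T(*p),6) for p in [(508,188),(757,232),(718,480),(467,437)]])
print(H.mean(0)); 
for i in range(4):
    e=H[(i+1)%4]-H[i];print(np.linalg.norm(e),np.degrees(np.arctan2(e[1],e[0])))
for n,e in (("ledge",at("top",(177,235),70)-at("top",(360,240),70)),("rib",at("top",T(714,355),126)-at("top",T(660,325),126))):print(n,np.degrees(np.arctan2(e[1],e[0])))
# ledge end edges fine
for n,uv,z in(("round",(348,313),105),("short",(201,232),160),("tall",(264,234),180),("dish",(460,183),18),("flask",(374,136),122)):print(n,at("top",uv,z))
R=cv2.Rodrigues
print(state()["eef_pos"],state()["tcp_rot"])
```

```text
cap (array([ 534.4, -210.8,  130.7]), [np.float64(1.5746764936065207), np.float64(1.5746764936064936)])
pad top [[595.6  29.9  72. ]
 [596.9 -35.   72. ]
 [552.9 -35.   72. ]
 [553.2  28.9  72. ]] [574.7  -2.8  72. ]
pad scene [[554.3  28.2  72. ]
 [554.9 -36.1  72. ]
 [594.9 -34.7  72. ]
 [595.2  29.6  72. ]] [574.8  -3.2  72. ]
padtri (array([574.7,  -3. ,  71.7]), [np.float64(0.1467048638150445), np.float64(0.14670486381507342)])
[ 534.5 -212.3    6. ]
108.9518736508293 -98.88825792380558
108.40911367669945 171.36146020499592
108.98649102669623 81.57188508706531
109.28423763659093 -8.656846248525236
ledge 89.65281486549563
rib -118.08016066975726
round [426.1 -50.9 105. ]
short [575.5 232.8 160. ]
tall [572.6 110.4 180. ]
dish [ 704.9 -290.5   18. ]
flask [777.  -95.4 122. ]
[ 177.4 -599.1  214.1] [-3.1 -0.   0.3]
```

move_arm --commands '[[[3,3.2,0],[0,0,0],1],[[3,3.2,0],[0,0,0],1],[[3,3.2,0],[0,0,0],1],[[3,3.2,0],[0,0,0],1],[[3,3.2,0],[0,0,0],1],[[3,3.2,0],[0,0,0],1],[[3,3.2,0],[0,0,0],1],[[3,3.2,0],[0,0,0],1],[[3,3.2,0],[0,0,0],1],[[3,3.2,0],[0,0,0],1]]'

```text
t: 1.1
eef_pos: [478.3, -277.7, 214.5]
tcp_rot: [-3.141, 0.0, 0.288]
ft_force: [0.1, -1.0, 0.2]
opening: 1.001
grip_force: 0.0
```

move_arm --commands '[[[2.9,3.4,0],[0,0,0],1],[[2.8,3.4,0],[0,0,0],1],[[0,0,0],[0,0,0],1],[[0,0,0],[0,0,0],1]]'

```text
t: 1.5
eef_pos: [534.6, -210.5, 214.3]
tcp_rot: [-3.141, 0.001, 0.29]
ft_force: [0.0, -0.3, 0.1]
opening: 0.996
grip_force: 0.0
```

Run:
```python
from h import *
i=camera_info("wrist");cv2.imwrite("pics/w1.png",read_camera("wrist"));np.save("w1.npy",i,allow_pickle=True)
s=state();print(s["eef_pos"],s["tcp_rot"],s["joints"])
i=camera_info("wrist");print(i["cam_to_world"]);T=np.array(i["cam_to_world"])
for p in [(534.5,-211.5,126)]:
    c=i["K"]@(T[:3,:3].T@(np.array(p)-T[:3,3]));print(c[:2]/c[2])
```

```text
[ 534.14680137 -211.28634781  214.35168978] [-3.14131168e+00  6.54596948e-04  2.88456872e-01] [-4.91525760e-01  4.19566032e-01  1.68552031e+00 -3.02690830e-04
  1.03716929e+00  7.90967840e-01]
[[ 2.83376456e-01 -9.16134695e-01 -2.83540128e-01  6.14405442e+02]
 [-9.59008506e-01 -2.70918711e-01 -8.31007642e-02 -1.87202976e+02]
 [-6.84832435e-04  2.95466194e-01 -9.55352950e-01  3.84837737e+02]
 [ 0.00000000e+00  0.00000000e+00  0.00000000e+00  1.00000000e+00]]
[323.49968414 247.54607353]
```

View pics/w1.png

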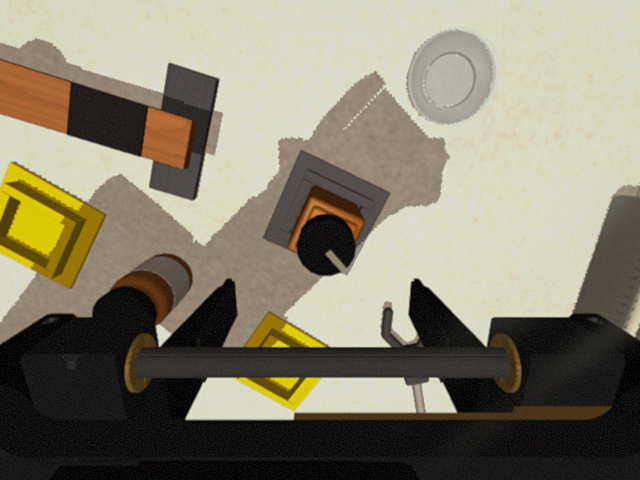

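The wrist view shows the cap top at about (327,244), against a predicted (323,248). That agrees to about 2 mm. The fingers straddle it, so I'll go down and close.

move_arm --commands '[[[0.1,-0.1,-4],[0,0,0],1],[[0,0,-4],[0,0,0],1],[[0,0,-2.2],[0,0,0],1],[[0,0,-1.4],[0,0,0],1],[[0,0,0],[0,0,0],0.6],[[0,0,0],[0,0,0],0],[[0,0,0],[0,0,0],0],[[0,0,0],[0,0,0],0],[[0,0,0],[0,0,0],0],[[0,0,0],[0,0,0],0]]'

```text
t: 2.55
eef_pos: [535.5, -212.3, 99.1]
tcp_rot: [3.141, -0.0, 0.288]
ft_force: [-0.4, 0.2, 0.0]
opening: 0.55
grip_force: 0.0
```

move_arm --commands '[[[0,0,0],[0,0,0],0],[[0,0,0],[0,0,0],0],[[0,0,0],[0,0,0],0],[[0,0,0],[0,0,0],0]]'

```text
t: 2.95
eef_pos: [535.7, -212.5, 98.9]
tcp_rot: [3.141, -0.0, 0.288]
ft_force: [0.8, -1.0, 3.8]
opening: 0.496
grip_force: 30.0
```

move_arm --commands '[[[0,0,0],[0,0,-6],0],[[0,0,0],[0,0,-6],0],[[0,0,0],[0,0,-6],0],[[0,0,0],[0,0,-6],0],[[0,0,0],[0,0,-6],0],[[0,0,0],[0,0,-6],0],[[0,0,0],[0,0,-6],0],[[0,0,0],[0,0,-6],0],[[0,0,0],[0,0,-6],0],[[0,0,0],[0,0,0],0]]'

```text
t: 3.95
eef_pos: [535.5, -212.5, 98.9]
tcp_rot: [3.141, -0.001, -0.656]
ft_force: [0.6, -2.5, 4.0]
opening: 0.499
grip_force: 30.0
```

```bash
python3 -c "
from cell import *;s=state();print(s['moment'],s['ft_force'],s['eef_pos'],s['tcp_rot'])"
```

```text
[-0.33429078  0.08396392 -0.05255064] [ 0.58935437 -2.45353909  4.00748937] [ 535.49453382 -212.54800232   98.89859326] [ 3.14140404e+00 -5.10492172e-04 -6.56310524e-01]
```

Turned 54°. I'll continue in small steps and check the moment.

move_arm --commands '[[[0,0,0],[0,0,-4],0],[[0,0,0],[0,0,-4],0],[[0,0,0],[0,0,-4],0],[[0,0,0],[0,0,-4],0],[[0,0,0],[0,0,0],0]]'

```text
t: 4.45
eef_pos: [535.2, -212.7, 98.9]
tcp_rot: [3.141, -0.0, -0.931]
ft_force: [-3.6, -3.8, 7.2]
opening: 0.498
grip_force: 30.0
```

```bash
python3 -c "
from cell import *;s=state();print(s['moment'],s['ft_force'],s['eef_pos'],s['tcp_rot'])"
```

```text
[-0.57108564  0.64594737  0.52931221] [-3.62331608 -3.84185329  7.23390449] [ 535.20114682 -212.65478171   98.9440797 ] [ 3.14064700e+00 -4.16248547e-04 -9.31364662e-01]
```

The moment rose from -0.05 to +0.53 Nm, far above the cap's 0.08 Nm friction, so the cap is at its hard stop. I'll hold briefly, then lift slowly.

move_arm --commands '[[[0,0,0],[0,0,-1],0],[[0,0,0],[0,0,0],0],[[0,0,1],[0,0,0],0],[[0,0,1],[0,0,0],0],[[0,0,1.5],[0,0,0],0],[[0,0,1.5],[0,0,0],0],[[0,0,1.5],[0,0,0],0],[[0,0,1.5],[0,0,0],0],[[0,0,1.5],[0,0,0],0],[[0,0,1.5],[0,0,0],0]]'

```text
t: 5.45
eef_pos: [535.2, -211.8, 209.9]
tcp_rot: [-3.141, 0.001, -0.95]
ft_force: [0.6, -0.6, -4.3]
opening: 0.505
grip_force: 30.0
```

Run:
```python
from h import *
i=camera_info("wrist");w=read_camera("wrist");s0=read_camera("scene");t=read_camera("top")
rs=lambda a:cv2.resize(a,(390,390))
cv2.imwrite("pics/m1.png",np.hstack([rs(s0[120:240,200:320]),rs(t[200:310,380:490])]));cv2.imwrite("pics/w2.png",w)
s=state();print(s['moment'],s['ft_force'],s['eef_pos'],s['tcp_rot'],s["opening"])
```

```text
[ 0.08930555 -0.02644828  0.00984744] [-0.60166554  0.31377854 -3.24164466] [ 535.56328054 -212.07580294  209.63267563] [-3.14063934e+00 -1.15432170e-03 -9.50693338e-01] 0.4985027449711286
```

View pics/w2.png

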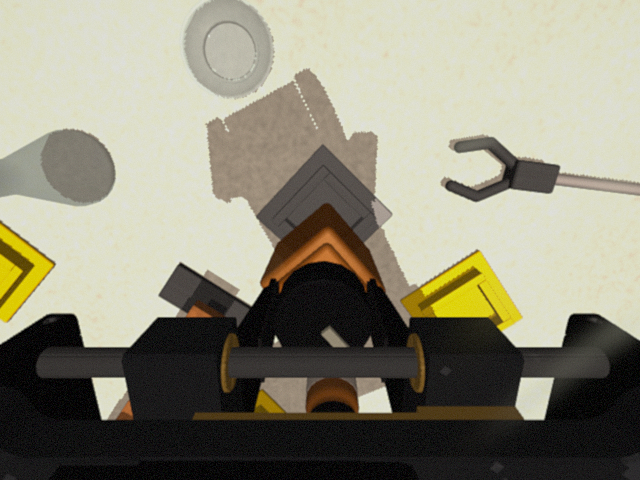

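View pics/m1.png

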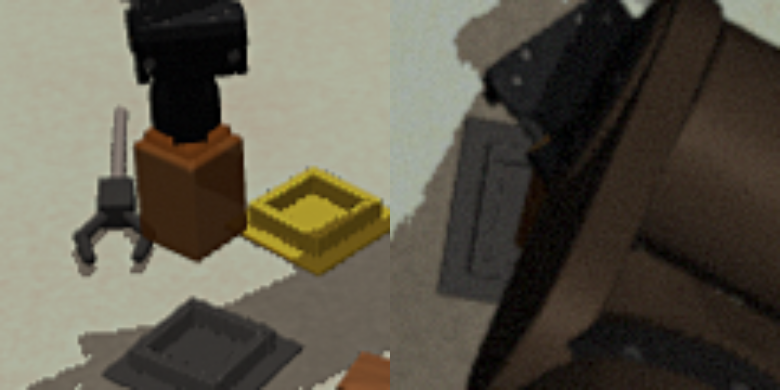

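The wrist view shows the jar hanging by the cap. The near corner of the body top is at about (325,232), with edges running to (268,283) and (376,280). The scene view shows the jar upright and clear of the holder. Next I'll estimate its yaw.

```bash
python3 - <<'E'
from h import *
i=camera_info("wrist")
for z,pts in ((197,[(325,232),(268,283),(376,280)]),(117,[(327,204),(262,272),(376,258)])):
    A,B,C=[at("wrist",p,z,i) for p in pts]
    for e in(A-B,A-C):print(z,A,np.linalg.norm(e),np.degrees(np.arctan2(e[1],e[0])))
E
python3 - <<'E'
import cv2
w=cv2.imread("pics/w2.png");cv2.imwrite("pics/w2c.png",cv2.resize(w[190:310,240:400],None,fx=5,fy=5,interpolation=cv2.INTER_CUBIC))
E
```

```text
197 [ 553.95852514 -240.12409627  197.        ] 45.32334922963355 -101.63793051006141
197 [ 553.95852514 -240.12409627  197.        ] 41.45986422454669 -8.730818810238521
117 [ 552.85612372 -241.96109842  117.        ] 78.35623247565324 -97.81706588193481
117 [ 552.85612372 -241.96109842  117.        ] 60.142194992996146 -12.479822679085869
```

View pics/w2c.png

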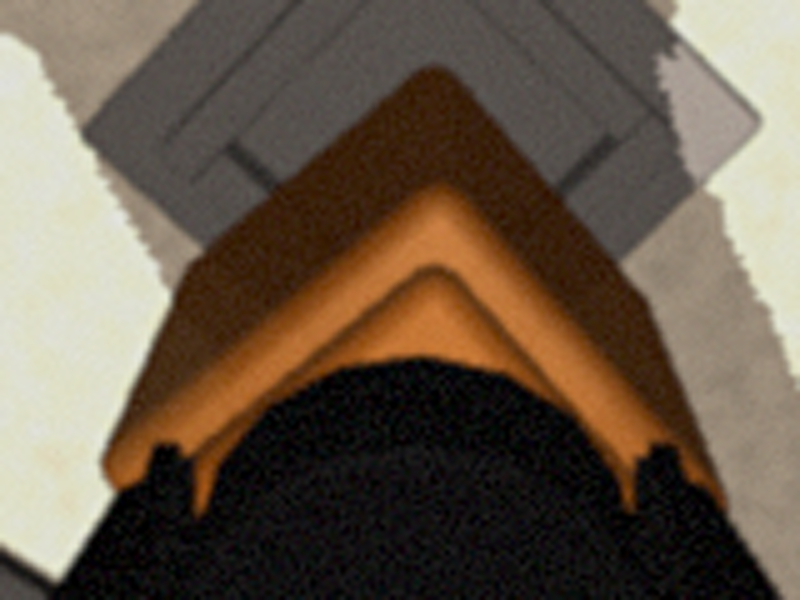

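The crop shows the body-top edges from the apex (443,182) to (112,455) and (722,490). The bottom edges run from (436,66) to (187,275) and (645,295).

Run:
```python
from h import *
i=camera_info("wrist"); f=lambda p:(240+p[0]/5-.4,190+p[1]/5-.4)
for z,pts in ((197,[(443,182),(112,455),(722,490)]),(117,[(436,66),(187,275),(645,295)])):
    A,B,C=[at("wrist",f(p),z,i) for p in pts]
    print((B+C)/2)
    for e in(A-B,A-C):print(z,A,np.linalg.norm(e),np.degrees(np.arctan2(e[1],e[0])))
```

```text
[ 536.47897734 -213.86801736  197.        ]
197 [ 554.51872324 -243.95219312  197.        ] 50.48207408708751 -104.04366416882408
197 [ 554.51872324 -243.95219312  197.        ] 49.609223362540995 -13.042064720136146
[ 535.2283414  -211.68042591  117.        ]
117 [ 553.53443042 -242.63826883  117.        ] 52.730114048692954 -104.16084295339728
117 [ 553.53443042 -242.63826883  117.        ] 50.673948494878545 -12.291671476823298
```

Jar yaw is about -13°, so it needs +13°. I'll carry it over the pad.

move_arm --commands '[[[0.2,1,0],[0,0,1],0],[[0.6,2.5,0],[0,0,2],0],[[0.6,3.5,0],[0,0,2],0],[[0.6,3.5,0],[0,0,2],0],[[0.6,3.5,0],[0,0,2],0],[[0.6,3,0],[0,0,2],0],[[0.5,2.5,0],[0,0,2],0],[[0.2,1.4,0],[0,0,0],0],[[0,0,0],[0,0,0],0],[[0,0,0],[0,0,0],0]]'

```text
t: 6.6
eef_pos: [574.1, -3.4, 208.2]
tcp_rot: [3.141, 0.001, -0.724]
ft_force: [1.3, -0.1, -2.8]
opening: 0.499
grip_force: 30.0
```

Run:
```python
from h import *
s=state();print(s['moment'],s['ft_force'],s['eef_pos'],s['tcp_rot'],s["opening"])
w=read_camera("wrist");s0=read_camera("scene")
rs=lambda a:cv2.resize(a,(390,390),interpolation=cv2.INTER_CUBIC)
cv2.imwrite("pics/m2.png",np.hstack([rs(s0[140:270,270:400]),rs(w[150:350,220:420])]))
```

```text
[ 0.11643508  0.00516198 -0.04492826] [ 1.30404669 -0.08477346 -2.75730848] [574.12844963  -3.44041068 208.22379361] [ 3.14082308e+00  6.32801337e-04 -7.24459364e-01] 0.4987877826316667
```

View pics/m2.png

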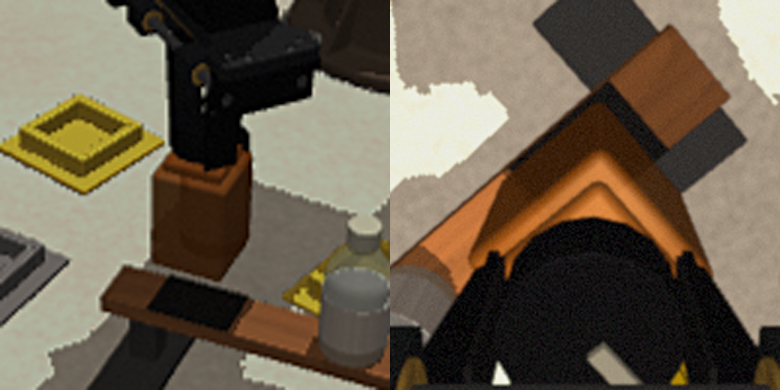

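The jar is upright over the pad with its edges parallel to the ledge. I'll lower it slowly.

move_arm --commands '[[[0,0,-1],[0,0,0],0],[[0,0,-1],[0,0,0],0],[[0,0,-0.8],[0,0,0],0],[[0,0,-0.5],[0,0,0],0],[[0,0,-0.3],[0,0,0],0],[[0,0,-0.2],[0,0,0],0],[[0,0,-0.2],[0,0,0],0],[[0,0,0],[0,0,0],0],[[0,0,0],[0,0,0],0]]'

```text
t: 7.6
eef_pos: [574.5, -3.3, 168.8]
tcp_rot: [-3.141, -0.0, -0.724]
ft_force: [0.9, 0.1, -4.0]
opening: 0.495
grip_force: 30.0
```

move_arm --commands '[[[0,0,-0.1],[0,0,0],0],[[0,0,-0.1],[0,0,0],0],[[0,0,-0.1],[0,0,0],0],[[0,0,0],[0,0,0],0],[[0,0,0],[0,0,0],0]]'

```text
t: 8.1
eef_pos: [574.4, -3.3, 165.6]
tcp_rot: [3.141, 0.0, -0.725]
ft_force: [-0.2, 0.1, -4.3]
opening: 0.496
grip_force: 30.0
```

move_arm --commands '[[[0,0,-0.05],[0,0,0],0],[[0,0,-0.05],[0,0,0],0],[[0,0,0],[0,0,0],0],[[0,0,0],[0,0,0],0]]'

```text
t: 8.5
eef_pos: [574.5, -3.4, 164.9]
tcp_rot: [-3.141, -0.0, -0.725]
ft_force: [-1.1, -0.7, 0.8]
opening: 0.498
grip_force: 30.0
```

The jar has touched down: the vertical force went from -4.3 to +0.8 N. I'll release it and retreat straight up.

move_arm --commands '[[[0,0,0],[0,0,0],0.55],[[0,0,0],[0,0,0],0.65],[[0,0,0],[0,0,0],0.8],[[0,0,0],[0,0,0],0.9],[[0,0,0],[0,0,0],0.9],[[0,0,0],[0,0,0],0.9]]'

```text
t: 9.1
eef_pos: [574.4, -3.3, 164.7]
tcp_rot: [3.142, 0.0, -0.724]
ft_force: [0.2, 0.3, -0.2]
opening: 0.881
grip_force: 0.0
```

move_arm --commands '[[[0,0,1],[0,0,0],0.9],[[0,0,2],[0,0,0],0.9],[[0,0,3],[0,0,0],0.9],[[0,0,3],[0,0,0],0.9],[[0,0,3],[0,0,0],0.9],[[-2,-3,0],[0,0,0],0.9],[[-2,-3,0],[0,0,0],0.9],[[-2,-3,0],[0,0,0],0.9],[[0,0,0],[0,0,0],0.9]]'

```text
t: 10.0
eef_pos: [512.8, -95.6, 285.7]
tcp_rot: [3.141, -0.001, -0.727]
ft_force: [0.7, 0.3, -0.4]
opening: 0.901
grip_force: 0.0
```

Run:
```python
from h import *
s=state();print(s["t"],s['ft_force'],s['eef_pos'],s["opening"])
w=read_camera("wrist");s0=read_camera("scene")
rs=lambda a:cv2.resize(a,(390,390),interpolation=cv2.INTER_CUBIC)
cv2.imwrite("pics/m3.png",np.hstack([rs(s0[140:270,270:400]),cv2.resize(w[:400],(400,390))]))
```

```text
10.0 [ 0.71494149  0.28940231 -0.37062673] [512.75442148 -95.64086279 285.7315245 ] 0.9007207169591772
```

View pics/m3.png

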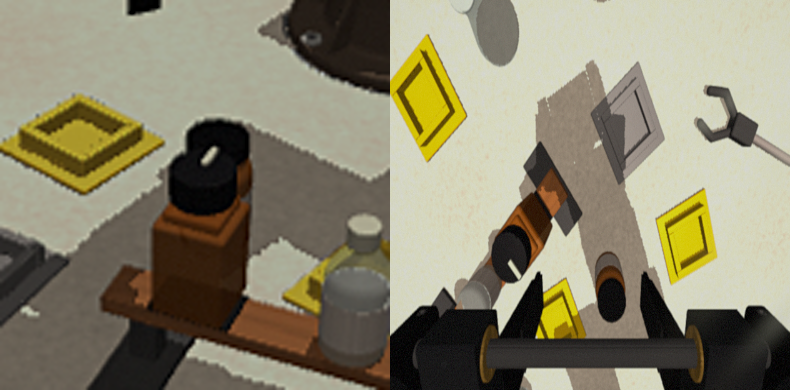

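The jar stands upright, square and centred on the pad. The rib points along the ledge's -x (home), and the bystanders haven't moved.

```bash
python3 -c "
from cell import env;print(env.job_done())"
```

```text
the job is handed in; nothing more can be done
None
```

The job is handed in with no verdict returned: the cap was turned to its stop in the holder, and the jar now stands upright, square and released on the empty pad, with no bystander seen to have moved.

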